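Nest the washed steel dishes in their matching trays

TASK

Two washed steel dishes stand on the lab bench, a kidney-shaped one and one with a pointed spout, and each has a shallow steel tray of its own outline. Pick up each dish, turn it until its outline matches its tray, and set it down inside, upright and flat on the tray's floor, with the tray still standing on the bench; then let go. The oblong dish is already in its tray and needs nothing.

Things in the scene. Friction and masses are not known exactly. Their poses are not given: they have to be found in the camera images.
- kidney_dish_mid (a point): Deep kidney-shaped steel dish, open on top, standing on the bench: 64 mm high, 166 long, 52 wide, walls 3, about 0.2 kg. Point: half-way up (32 mm), mid-length, mid-width; z up, x along its length. Its sides lie 26 mm off this point along +y (bulging side) and -y (hollow side): grip it here across y, in its upper half. Its ends bend back to y = -48 mm.
- spout_dish_mid (a point): Deep steel dish with a spout, open on top, standing on the bench: 64 mm high, 140 long, 56 wide, walls 3, about 0.2 kg. Point: half-way up (32 mm), mid-width; z up, x to the spout. Back end at x = -55 mm; sides parallel at y = +-28 mm up to x = 30, then narrowing to 22 wide at the spout's end, x = 85. Grip it here across y, in its upper half.
- kidney_tray: Shallow kidney-shaped steel tray, loose, 0.45 kg, 18 mm high, floor and walls 3 mm. Outline: the kidney dish's, 14 mm larger all round (nested gap 11 mm, too narrow for fingers). Origin at the underside, mid-length, mid-width; hollow side at -y, x along. The dish fits with its point over the origin and its x, y axes along the tray's within 8 degrees, not end for end.
- spout_tray: Shallow steel tray with a spout, loose, 0.45 kg, 18 mm high, floor and walls 3 mm. Outline: the spouted dish's, 14 mm larger all round (nested gap 11 mm, too narrow for fingers). Origin at the underside, where the nested dish's point belongs: 69 mm from the back end; x to the spout. The dish fits with its x axis along the tray's within 8 degrees, not end for end.
There are look-alikes about, which are no part of the job. What is shaped like the part that bears spout_dish_mid but pink is not meant. What is shaped like the part that bears kidney_dish_mid but pink is not meant.

How it is judged:
By the outcome, as a careful person would: the job done as asked, in the order asked, and still so for the second after the job is handed in, with the robot touching nothing.
It also fails if it takes over 59 s, if anything falls off the work surface, if the arm or the gripper's body presses on something with over 40 N, if the wrist force passes 120 N, or if a joint passes its speed limit or range.

ROBOT

A 6-joint arm with a two-finger parallel gripper is mounted at the origin on the work surface. World frame = base frame: x ahead of the robot, y to its left, z up, the work surface at z = 0. Lengths are in m, angles in rad, forces in N, time in s.
With the tool pointing down it reaches from about 0.375 to 0.9 m from the base axis. Payload 3.1 kg.
Tool frame: the origin (TCP) lies between the finger pads; the fingertips stand 19 mm ahead of it and the grasp point (between the pads) is the TCP (bot.tip_extent is the distance from the TCP to the fingertips, in m); z points along the fingers, y is the direction in which the jaws open and shut (so a half turn about z gives the same grasp; the last joint's range is limited). The gripper opens to 87 mm and grips with 3 to 60 N. Pads are 19 mm wide; open, the fingers measure 117 mm over their backs; the gripper's body (75 mm by 190 mm) begins 51 mm behind the grasp point.
Start: joints at [-1.325, 0.527, 1.433, -0, 1.181, -0.178], TCP at [0.258, -0.569, 0.242] pointing down, gripper open.
Joint ranges: [-3.08, 3.08], [-0.75, 2.2], [0.22, 2.44], [-1.43, 4.57], [0, 2.65], [-2.85, 2.85]. Speed limits (rad/s): [2.79, 2.79, 3.14, 3.14, 3.14, 3.14].

INTERFACE

Orientations are given as a unit quaternion [w, x, y, z].
In Python, from rig import bot, read_camera, nets gives the robot as it stands. The module is installed in compiled form; this text tells all that it offers.
- The arm moves only by the tool jog_arm, never from a script. Its argument "rows" is a list of rows, each an object of numbers: "dx", "dy", "dz": the shift along the tool's x, y, z in cm; "turn": the turn about the tool's z in rad; "claw": the closure in counts, from 0 (fully open) to 255 (shut). In form: [{"dx": .., "dy": .., "dz": .., "turn": .., "claw": ..}, ...]. A call has exactly 8 rows; each row shifts and turns the commanded pose from where the row before left it, along the tool's axes as they then stand; what a row does not reach is not made up. A row lasts 1/12 s, in which the tool goes at most 41.7 mm and 7.16 degrees, less where a joint would pass 70% of its speed; a pose out of reach is approached as far as the arm can. A call is refused whole if a number of a shift passes 4.17 or a number of a turn 0.125, either way. A call with a gripper value outside its range is refused whole. The fingers move at their own pace and stop on an object; "force" is the grip in N (left out, the last holds). Time passes only in rows, so rows that do not move let the fingers close, or fill a call up. It gives the time, the measured TCP pose, the force and the opening at its end, in the units of the state.
- bot.state(): the state, without advancing time (a new reading comes with each control period).
- read_camera(name): name is "side" or "top"; returns a dict with "pixels" (384x512x3 uint8, red, green, blue), "fx", "fy", "cx", "cy" (pixels), "distortion" ([k1, k2, p1, p2, k3] as OpenCV has them; the pictures are not rectified), "R" (3x3) and "t" (3): a world point X has camera coordinates R X + t. Camera axes: x right, y down, z forward; pixel columns grow to the right and rows downward; lengths in m; the calibration is good to about 2 mm. A picture is of the moment at which its call begins. There is no depth.
- bot.finish_job(): hands the job in, once; it reports no verdict.
Trained networks look in a picture, given as the dict that the camera call returned (one of the last four; its "shot" number tells which), for a name from the list of things; names that differ only in an ending like _2 or _b are one class to them, and where a whole thing is asked for, a point or a joint stands for the part that bears it (a point fixed in the world has none). Each returns a list of dicts, best first, with "p" (0 to 1); they miss things now and then, are a little off and sometimes report something else, mostly with a low value. They report only what shows in the picture. A call takes as long as a camera call. They do not tell look-alikes from the thing itself.
- nets.outline_of(picture, query): "pixels" (384x512 bool, what is visible of it) and "box" ([left, top, right, bottom] in pixels, round what is visible of it).
- nets.spot_point(picture, query): "location" ([column, row] in pixels: a listed point, or the origin of a listed thing).
The state is a dict: "clock": time; "joint_positions": joint angles; "joint_velocities": joint speeds; "tau": joint torques, N m; "tcp_pos": TCP position; "orientation": TCP orientation; "force": force on the tool from outside, world axes, zero at the start; "wrist_torque": the same for the moment, N m; "grip_width": opening from 0.0 (shut) to 1.0 (fully open).
Only numpy, scipy, OpenCV 4.12 (cv2) and the standard library are available. Lean on these libraries where they do the work, as an engineer would, in place of code of your own. Each camera call takes 0.05 s, during which the arm holds its last target. There are 200 camera calls.

## Working session

There is one attempt and no reset: what is moved stays moved. The work goes in short steps, Python scripts to look and compute and a tool call to move; the robot and the scene stay as the last step left them, time stands still between calls to the robot, and variables do not carry over. Pictures are saved under pics/ and viewed, about 8 in all and at most 12, crops included, and the job is handed in when it is done.

Besides the shell and the picture viewer there is one more tool, called after "Call:" by a JSON object that holds its "fn" and its "kwargs", one argument or row to a line. jog_arm: Moves the arm, as the interface text tells. Its arguments: {"type":"object","properties":{"rows":{"type":"array"},"force":{"type":"number"}},"required":["rows"]}

```bash
mkdir -p pics; cat > h.py <<'E'
from rig import bot, read_camera, nets
import numpy as np, cv2
def K(c): return np.array([[c['fx'],0,c['cx']],[0,c['fy'],c['cy']],[0,0,1.]]),np.array(c['distortion'],float)
def ray(c,uv,z):
    k,d=K(c); uv=np.array(uv,float).reshape(-1,1,2)
    n=cv2.undistortPoints(uv,k,d)[:,0]; R=np.array(c['R']);t=np.array(c['t'])
    C=-R.T@t; D=np.c_[n,np.ones(len(n))]@R
    return C+D*((z-C[2])/D[:,2])[:,None]
def proj(c,X):
    k,d=K(c); r,_=cv2.Rodrigues(np.array(c['R'])); return cv2.projectPoints(np.array(X,float).reshape(-1,1,3),r,np.array(c['t'],float),k,d)[0][:,0]
E
python3 - <<'E'
from h import *
s=bot.state(); print(s)
ims=[]
for n in ['top','side']:
    c=read_camera(n); cv2.imwrite(f'pics/{n}0.png',c['pixels'][:,:,::-1])
    print(n,-np.array(c['R']).T@c['t'])
    for q,z in [('kidney_dish_mid',.032),('spout_dish_mid',.032),('kidney_tray',0),('spout_tray',0)]:
        for o in nets.spot_point(c,q)[:3]: print(q,o['p'],np.round(o['location']),ray(c,o['location'],z)[0].round(3))
        for o in nets.outline_of(c,q)[:3]: print('   outl',o['p'],np.round(o['box']),o['pixels'].sum())
E
```

```text
{'clock': 0.0, 'joint_positions': array([-1.32448297e+00,  5.28475637e-01,  1.43389202e+00, -8.14670567e-07,
        1.18139228e+00, -1.78505566e-01]), 'joint_velocities': array([-0.00126918,  0.00045935, -0.00058069,  0.00175608, -0.00232303,
       -0.00081658]), 'tau': array([-8.55803501e-04, -4.40048110e+01, -1.76594925e+01,  6.31509768e-02,
        5.82430023e-02, -1.75057876e-04]), 'tcp_pos': array([ 0.25745065, -0.56875827,  0.24056904]), 'orientation': array([-1.08300547e-03,  9.77525194e-01,  2.10815847e-01, -3.71090677e-05]), 'force': array([-0.28595645,  0.2168605 ,  0.49267784]), 'wrist_torque': array([ 0.01029594, -0.04766609, -0.02362491]), 'grip_width': 1.0000881536144823}
top [0.2748156  0.03576169 0.97617841]
kidney_dish_mid 0.88 [310. 147.] [ 0.52  -0.105  0.032]
   outl 0.62 [297. 122. 340. 186.] 1459
spout_dish_mid 0.87 [104. 220.] [0.334 0.442 0.032]
   outl 0.87 [208. 120. 244. 178.] 1234
   outl 0.87 [ 79. 191. 127. 246.] 1695
   outl 0.79 [126. 107. 165. 173.] 2071
spout_tray 0.84 [389. 131.] [ 0.569 -0.331  0.   ]
   outl 0.89 [372.  94. 411. 160.] 1876
side [ 0.29184149 -1.13294912  0.80878303]
kidney_dish_mid 0.66 [288. 226.] [ 0.502 -0.105  0.032]
   outl 0.76 [260. 212. 317. 248.] 1646
   outl 0.69 [178. 275. 232. 335.] 577
   outl 0.68 [263. 170. 301. 200.] 915
   outl 0.59 [233. 140. 243. 153.] 78
kidney_tray 0.92 [277. 160.] [0.55  0.375 0.   ]
   outl 0.73 [255. 151. 303. 171.] 620
spout_tray 0.7 [323. 284.] [ 0.558 -0.326  0.   ]
   outl 0.63 [262. 169. 300. 203.] 918
```

View pics/top0.png

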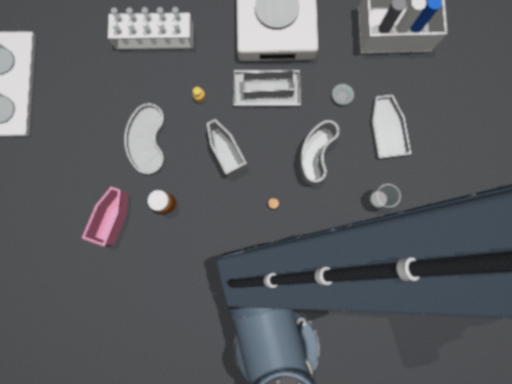

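View pics/side0.png

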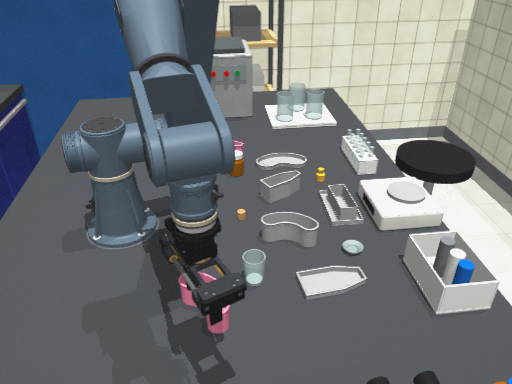

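Top view: kidney dish at (317,152), steel spout dish (227,148), kidney tray (146,138), spout tray (390,128). The pink spout look-alike is at (106,218). In the side view pink things sit near the gripper at (198,290) and (217,318), hidden from the top by the arm. I'll fit model silhouettes to the steel ones.

```bash
cat > fit.py <<'E'
from h import *
from scipy.optimize import minimize
def buf(P,r):  # grow polygon (m) by r
    S=4000; im=np.zeros((1600,1600),np.uint8)
    cv2.fillPoly(im,[np.int32(P*S+800)],255)
    if r>0:
        k=int(round(r*S)); im=cv2.dilate(im,cv2.getStructuringElement(cv2.MORPH_ELLIPSE,(2*k+1,2*k+1)))
    c=max(cv2.findContours(im,0,cv2.CHAIN_APPROX_NONE)[0],key=len)[:,0]
    return (c[::8]-800)/S
a=2*np.arctan(22/57);R0=.057/np.sin(a)
th=np.linspace(-a,a,40); cl=np.c_[R0*np.sin(th),R0*np.cos(th)-R0]
def off(r):
    o=np.c_[(R0+r)*np.sin(th),(R0+r)*np.cos(th)-R0]; i=np.c_[(R0-r)*np.sin(th),(R0-r)*np.cos(th)-R0]
    p=np.linspace(0,np.pi,15)
    e2=cl[-1]+r*np.c_[np.sin(a+p),np.cos(a+p)]; e1=cl[0]+r*np.c_[np.sin(-a+np.pi+p),np.cos(-a+np.pi+p)]
    return np.r_[o,e2,i[::-1],e1]
SP=np.array([[-.055,-.028],[.03,-.028],[.085,-.011],[.085,.011],[.03,.028],[-.055,.028]])
SPT=np.array([[-.069,-.042],[.032,-.042],[.099,-.0215],[.099,.0215],[.032,.042],[-.069,.042]])
M={'kd':(off(.026),.064),'sd':(SP,.064),'kt':(off(.040),.018),'st':(SPT,.018)}
def world(name,p,z):
    P=M[name][0]; c,s=np.cos(p[2]),np.sin(p[2])
    return np.c_[P@np.array([[c,s],[-s,c]])+p[:2],np.full(len(P),z)]
def sil(c,name,p,F=4,z0=0):
    im=np.zeros((384*F,512*F),np.uint8); h=M[name][1]
    for z in z0+np.linspace(0,h,9): cv2.fillPoly(im,[np.int32(proj(c,world(name,p,z))*F+F/2)],1)
    return im
def mask(c,seed,r=60,thr=62,F=4):
    px=c['pixels']; g=px.min(2)
    m=(g>thr).astype(np.uint8)
    m=cv2.morphologyEx(m,cv2.MORPH_CLOSE,np.ones((3,3)))
    cs=cv2.findContours(m,cv2.RETR_EXTERNAL,cv2.CHAIN_APPROX_NONE)[0]
    cs=[k for k in cs if cv2.contourArea(k)>150]
    k=min(cs,key=lambda k:-cv2.pointPolygonTest(k,(float(seed[0]),float(seed[1])),True))
    m=np.zeros_like(m); cv2.drawContours(m,[k],-1,1,-1)
    return cv2.resize(m,None,fx=F,fy=F,interpolation=cv2.INTER_NEAREST)
def fit(name,views,x0,yaws=None,z0=0):
    def cost(p):
        s=0
        for c,m in views:
            a=sil(c,name,p,z0=z0); s+=1-(a&m).sum()/(a|m).sum()
        return s/len(views)
    best=None
    for y in (np.arange(0,2*np.pi,np.pi/6) if yaws is None else yaws):
        for it in (40,):
            r=minimize(cost,[*x0,y],method='Nelder-Mead',options=dict(maxiter=it,initial_simplex=np.array([*x0,y])+np.array([[0,0,0],[.02,0,0],[0,.02,0],[0,0,.3]])))
        if best is None or r.fun<best.fun: best=r
    p=best.x
    best=minimize(cost,p,method='Nelder-Mead',options=dict(maxiter=80,initial_simplex=p+np.array([[0,0,0],[.004,0,0],[0,.004,0],[0,0,.06]])))
    return best.x,best.fun
def draw(c,img,name,p,F,z0=0):
    for z,col in ((z0,(0,255,0)),(z0+M[name][1],(0,0,255))):
        cv2.polylines(img,[np.int32(proj(c,world(name,p,z))*F)],True,col,1)
E
cat > m0.py <<'E'
from fit import *
T=read_camera('top');S=read_camera('side')
Ti=cv2.resize(T['pixels'][:,:,::-1],None,fx=4,fy=4); Si=cv2.resize(S['pixels'][:,:,::-1],None,fx=4,fy=4)
for n,ts,ss,x in [('kd',(310,150),(288,230),(.51,-.1)),('sd',(230,150),(280,188),(.52,.11)),('kt',(146,138),(281,160),(.55,.37)),('st',(390,128),(330,282),(.56,-.33))]:
    mt,ms=mask(T,ts),mask(S,ss); print(n,mt.sum()/16,ms.sum()/16)
    p,f=fit(n,[(T,mt),(S,ms)],x)
    p1,f1=fit(n,[(T,mt)],p[:2],[p[2]])
    print(n,p.round(4),round(f,3),'top only',p1.round(4),round(f1,3))
    draw(T,Ti,n,p,4);draw(S,Si,n,p,4)
cv2.imwrite('pics/fit.png',np.vstack([cv2.resize(Ti[320:800,450:1700],(800,307)),cv2.resize(Si[540:1240,900:1600],(290,290)).copy() if 0 else cv2.resize(Si[560:1220,960:1520+60],(800,290))])[:600])
E
python3 m0.py
```

```text
kd 189704.0 175024.0
kd [ 0.4887 -0.5598  6.1762] 0.985 top only [ 0.4825 -0.5472  6.4793] 0.988
sd 189704.0 175024.0
sd [ 0.7292 -0.5936  5.9981] 0.987 top only [ 0.7244 -0.5923  6.5945] 0.99
kt 189704.0 175024.0
kt [ 0.4989 -0.5463  6.1425] 0.984 top only [ 0.498  -0.5637  6.5398] 0.988
st 189704.0 175024.0
st [ 0.5157 -0.5651  3.1621] 0.986 top only [ 0.5239 -0.5933  3.1896] 0.989
```

View pics/fit.png

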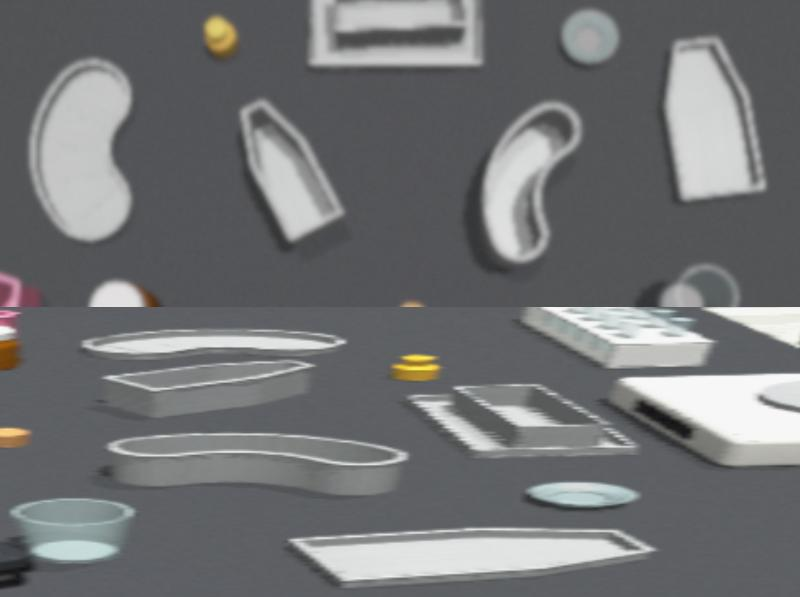

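The crop shows both target dishes are steel-grey and the trays too; the threshold fell below bench brightness. I'll raise it.

```bash
python3 - <<'E'
s=open('fit.py').read()
s=s.replace("thr=62","thr=None").replace("    m=(g>thr)","    thr=thr or np.median(g[100:180,230:400] if True else g)+22\n    m=(g>thr)")
open('fit.py','w').write(s)
s=open('m0.py').read().replace("mt,ms=","print(np.median(T['pixels'].min(2)[100:180,230:400]),np.median(S['pixels'].min(2)[100:180,230:400]));mt,ms=")
open('m0.py','w').write(s)
E
time python3 m0.py
```

```text
84.0 96.0
kd 1552.0 1358.0
kd [ 0.5137 -0.1091 -0.2951] 0.17 top only [ 0.5149 -0.1117 -0.3171] 0.089
84.0 96.0
sd 1263.0 1397.0
sd [0.5172 0.1246 6.777 ] 0.331 top only [0.5178 0.124  6.7896] 0.133
84.0 96.0
kt 2270.0 1397.0
kt [0.5587 0.3646 6.2834] 0.331 top only [0.5609 0.3636 6.2802] 0.07
84.0 96.0
st 1961.0 1711.0
st [ 0.5695 -0.3269  0.1108] 0.105 top only [ 0.5674 -0.3291  0.1198] 0.058
real	1m27.617s
user	1m12.777s
sys	0m11.201s
```

View pics/fit.png

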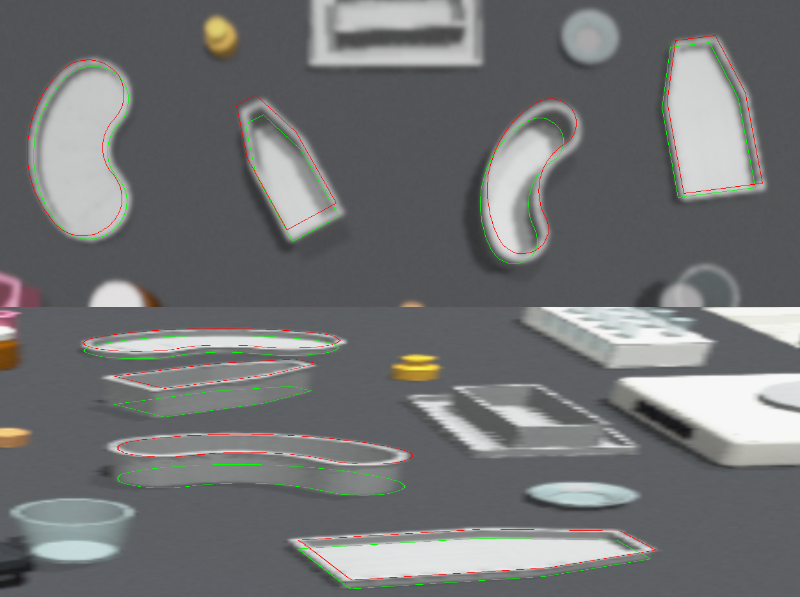

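Kidney dish at (0.514,-0.110), yaw -0.30; spout dish ≈(0.514,0.121), yaw 0.50; kidney tray (0.560,0.364), yaw 0; spout tray (0.568,-0.328), yaw 0.115. Going for the kidney dish.

Call:
{"fn": "jog_arm", "kwargs": {
  "rows": [
    {"turn": 0.12},
    {"turn": 0.12},
    {"turn": 0.12},
    {"turn": 0.12},
    {"turn": 0.12},
    {"turn": 0.12},
    {"dx": 0.8, "dy": -3.67},
    {"dx": 0.8, "dy": -3.67}
  ],
  "force": 25
}}

```text
invalid input at $.rows[0]: expected keys dx, dy, dz, turn, claw
```

Call:
{"fn": "jog_arm", "kwargs": {
  "rows": [
    {"dx": 0.8, "dy": -3.67},
    {"dx": 0.8, "dy": -3.67},
    {"dx": 0.8, "dy": -3.67},
    {"dx": 0.8, "dy": -3.67},
    {"dx": 0.8, "dy": -3.67},
    {"dx": 0.8, "dy": -3.67},
    {"dx": 0.8, "dy": -3.67},
    {"dx": 0.8, "dy": -3.67}
  ]
}}

```text
invalid input at $.rows[0]: expected keys dx, dy, dz, turn, claw
```

Call:
{"fn": "jog_arm", "kwargs": {
  "rows": [
    {"dx": 0.8, "dy": -3.67},
    {"dx": 0.8, "dy": -3.67},
    {"dx": 0.8, "dy": -3.67},
    {"dx": 0.8, "dy": -3.67},
    {"dz": 3},
    {"dz": 3},
    {"dz": 3},
    {"dz": 0}
  ]
}}

```text
invalid input at $.rows[0]: expected keys dx, dy, dz, turn, claw
```

```bash
cat > st.py <<'E'
from h import *
import sys
# args: tx ty tz yaw
s=bot.state();p=s['tcp_pos'];w,x,y,z=s['orientation'];ph=2*np.arctan2(y,x);ph=(ph+np.pi)%(2*np.pi)-np.pi
print('t',round(s['clock'],2),'p',p.round(4),'phi',round(ph,3),'F',s['force'].round(1),'w',round(s['grip_width'],3),'q',s['orientation'].round(3))
a=[float(v) for v in sys.argv[1:]]
for i in range(0,len(a),4):
    d=np.array(a[i:i+3])-p; c,n=np.cos(a[i+3]),np.sin(a[i+3])
    print('turn first',round(((ph-a[i+3])+np.pi)%(2*np.pi)-np.pi,3),'then cm dx,dy,dz',(100*np.array([d[0]*c+d[1]*n,d[0]*n-d[1]*c,-d[2]])).round(2))
E
cat > look.py <<'E'
from fit import *
import sys
n=sys.argv[1];ts=[float(v) for v in sys.argv[2:4]];x=[float(v) for v in sys.argv[4:7]]
T=read_camera('top');m=mask(T,ts);p,f=fit(n,[(T,m)],x[:2],[x[2]]);print(n,p.round(4),round(f,3),m.sum()/16)
E
python3 st.py .514 -.11 .05 -.305
```

```text
t 1.1 p [ 0.2576 -0.5694  0.2416] phi 0.425 F [-0.3  0.7 -0.3] w 1.0 q [0.    0.978 0.211 0.   ]
turn first 0.73 then cm dx,dy,dz [ 10.66 -51.52  19.16]
```

Call:
{"fn": "jog_arm", "kwargs": {
  "rows": [
    {"dx": 0, "dy": 0, "dz": 0, "turn": 0.12, "claw": 0},
    {"dx": 0, "dy": 0, "dz": 0, "turn": 0.12, "claw": 0},
    {"dx": 0, "dy": 0, "dz": 0, "turn": 0.12, "claw": 0},
    {"dx": 0, "dy": 0, "dz": 0, "turn": 0.12, "claw": 0},
    {"dx": 0, "dy": 0, "dz": 0, "turn": 0.12, "claw": 0},
    {"dx": 0, "dy": 0, "dz": 0, "turn": 0.12, "claw": 0},
    {"dx": 0.8, "dy": -3.67, "dz": 0, "turn": 0, "claw": 0},
    {"dx": 0.8, "dy": -3.67, "dz": 0, "turn": 0, "claw": 0}
  ],
  "force": 25
}}

```text
clock: 1.77
tcp_pos: [0.2938, -0.5049, 0.2414]
orientation: [0.001, 0.989, -0.149, 0.0]
force: [1.1, 0.3, 0.1]
grip_width: 1.002
```

Call:
{"fn": "jog_arm", "kwargs": {
  "rows": [
    {"dx": 0.8, "dy": -3.67, "dz": 0, "turn": 0, "claw": 0},
    {"dx": 0.8, "dy": -3.67, "dz": 0, "turn": 0, "claw": 0},
    {"dx": 0.8, "dy": -3.67, "dz": 0, "turn": 0, "claw": 0},
    {"dx": 0.8, "dy": -3.67, "dz": 0, "turn": 0, "claw": 0},
    {"dx": 0.8, "dy": -3.67, "dz": 0, "turn": 0, "claw": 0},
    {"dx": 0.8, "dy": -3.67, "dz": 0, "turn": 0, "claw": 0},
    {"dx": 0.8, "dy": -3.67, "dz": 0, "turn": 0, "claw": 0},
    {"dx": 0.8, "dy": -3.67, "dz": 0, "turn": 0, "claw": 0}
  ]
}}

```text
clock: 2.43
tcp_pos: [0.4416, -0.24, 0.2418]
orientation: [0.0, 0.989, -0.147, 0.0]
force: [1.0, 0.3, 0.3]
grip_width: 0.998
```

Call:
{"fn": "jog_arm", "kwargs": {
  "rows": [
    {"dx": 0.8, "dy": -3.67, "dz": 0, "turn": 0, "claw": 0},
    {"dx": 0.8, "dy": -3.67, "dz": 0, "turn": 0, "claw": 0},
    {"dx": 0.8, "dy": -3.67, "dz": 0, "turn": 0, "claw": 0},
    {"dx": 0.8, "dy": -3.67, "dz": 0, "turn": 0, "claw": 0},
    {"dx": 0, "dy": 0, "dz": 3, "turn": 0, "claw": 0},
    {"dx": 0, "dy": 0, "dz": 3, "turn": 0, "claw": 0},
    {"dx": 0, "dy": 0, "dz": 3, "turn": 0, "claw": 0},
    {"dx": 0, "dy": 0, "dz": 0, "turn": 0, "claw": 0}
  ]
}}

```text
clock: 3.1
tcp_pos: [0.5109, -0.1085, 0.147]
orientation: [-0.001, 0.989, -0.147, -0.005]
force: [-0.6, 0.4, 0.2]
grip_width: 1.003
```

```bash
python3 st.py .514 -.11 .05 -.305
```

```text
t 3.1 p [ 0.5109 -0.1085  0.147 ] phi -0.294 F [-0.6  0.4  0.2] w 1.003 q [-0.001  0.989 -0.147 -0.005]
turn first 0.011 then cm dx,dy,dz [0.34 0.05 9.7 ]
```

Call:
{"fn": "jog_arm", "kwargs": {
  "rows": [
    {"dx": 0.3, "dy": 0, "dz": 2.5, "turn": 0.01, "claw": 0},
    {"dx": 0, "dy": 0, "dz": 2.5, "turn": 0, "claw": 0},
    {"dx": 0, "dy": 0, "dz": 2.5, "turn": 0, "claw": 0},
    {"dx": 0, "dy": 0, "dz": 2.2, "turn": 0, "claw": 0},
    {"dx": 0, "dy": 0, "dz": 0, "turn": 0, "claw": 0},
    {"dx": 0, "dy": 0, "dz": 0, "turn": 0, "claw": 180},
    {"dx": 0, "dy": 0, "dz": 0, "turn": 0, "claw": 180},
    {"dx": 0, "dy": 0, "dz": 0, "turn": 0, "claw": 180}
  ],
  "force": 25
}}

```text
clock: 3.77
tcp_pos: [0.5185, -0.112, 0.0565]
orientation: [0.0, 0.988, -0.152, 0.002]
force: [0.0, 0.3, 0.4]
grip_width: 0.853
```

Call:
{"fn": "jog_arm", "kwargs": {
  "rows": [
    {"dx": 0, "dy": 0, "dz": 0, "turn": 0, "claw": 180},
    {"dx": 0, "dy": 0, "dz": 0, "turn": 0, "claw": 180},
    {"dx": 0, "dy": 0, "dz": 0, "turn": 0, "claw": 180},
    {"dx": 0, "dy": 0, "dz": 0, "turn": 0, "claw": 180},
    {"dx": 0, "dy": 0, "dz": 0, "turn": 0, "claw": 180},
    {"dx": 0, "dy": 0, "dz": 0, "turn": 0, "claw": 180},
    {"dx": 0, "dy": 0, "dz": 0, "turn": 0, "claw": 180},
    {"dx": 0, "dy": 0, "dz": 0, "turn": 0, "claw": 180}
  ]
}}

```text
clock: 4.43
tcp_pos: [0.5177, -0.1115, 0.0556]
orientation: [0.0, 0.988, -0.152, 0.001]
force: [-1.7, 1.2, 7.1]
grip_width: 0.638
```

```bash
python3 st.py .56 .364 .17 0
```

```text
t 4.43 p [ 0.5177 -0.1115  0.0556] phi -0.306 F [-1.7  1.2  7.1] w 0.638 q [ 0.     0.988 -0.152  0.001]
turn first -0.306 then cm dx,dy,dz [  4.23 -47.55 -11.44]
```

Call:
{"fn": "jog_arm", "kwargs": {
  "rows": [
    {"dx": 0, "dy": 0, "dz": 0, "turn": 0, "claw": 180},
    {"dx": 0, "dy": 0, "dz": 0, "turn": 0, "claw": 180},
    {"dx": 0, "dy": 0, "dz": -1, "turn": 0, "claw": 180},
    {"dx": 0, "dy": 0, "dz": -2, "turn": 0, "claw": 180},
    {"dx": 0, "dy": 0, "dz": -2.5, "turn": 0, "claw": 180},
    {"dx": 0, "dy": 0, "dz": -2.5, "turn": 0, "claw": 180},
    {"dx": 0, "dy": 0, "dz": -2.5, "turn": 0, "claw": 180},
    {"dx": 0, "dy": 0, "dz": -1, "turn": 0, "claw": 180}
  ]
}}

```text
clock: 5.1
tcp_pos: [0.5183, -0.1117, 0.1727]
orientation: [0.001, 0.988, -0.152, 0.002]
force: [0.9, 0.3, -1.8]
grip_width: 0.621
```

```bash
python3 st.py .56 .364 .17 0; python3 - <<'E'
from h import *
T=read_camera('top');S=read_camera('side')
a=cv2.resize(T['pixels'][80:230,70:430,::-1],(720,300));b=cv2.resize(S['pixels'][120:300,120:420,::-1],(500,300))
im=np.zeros((600,720,3),np.uint8);im[:300]=a;im[300:,:500]=b;cv2.imwrite('pics/g1.png',im)
E
```

```text
t 5.1 p [ 0.5183 -0.1117  0.1727] phi -0.305 F [ 0.9  0.3 -1.8] w 0.621 q [ 0.001  0.988 -0.152  0.002]
turn first -0.305 then cm dx,dy,dz [  4.17 -47.57   0.27]
```

View pics/g1.png

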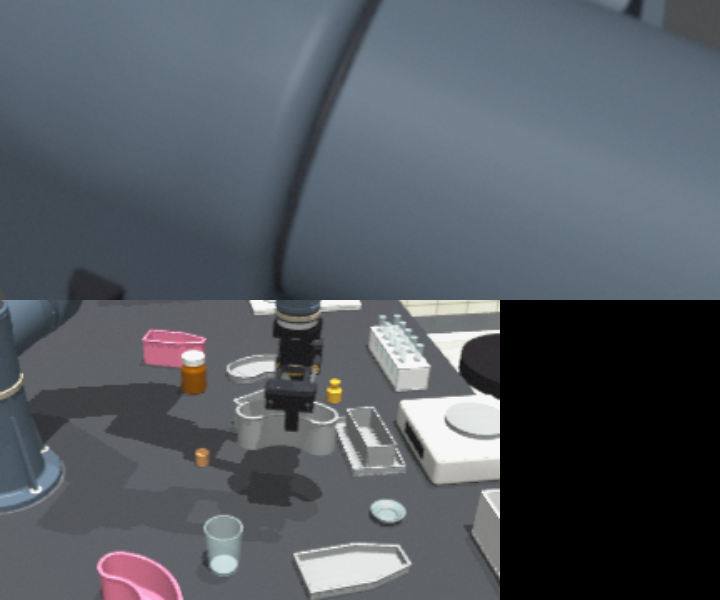

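The dish is held level; the grip is good. Carrying it over to the kidney tray.

Call:
{"fn": "jog_arm", "kwargs": {
  "rows": [
    {"dx": 0, "dy": 0, "dz": 0, "turn": -0.1, "claw": 180},
    {"dx": 0, "dy": 0, "dz": 0, "turn": -0.1, "claw": 180},
    {"dx": 0, "dy": 0, "dz": 0, "turn": -0.105, "claw": 180},
    {"dx": 0.2, "dy": -2, "dz": 0, "turn": 0, "claw": 180},
    {"dx": 0.4, "dy": -3.6, "dz": 0, "turn": 0, "claw": 180},
    {"dx": 0.4, "dy": -3.6, "dz": 0, "turn": 0, "claw": 180},
    {"dx": 0.4, "dy": -3.6, "dz": 0, "turn": 0, "claw": 180},
    {"dx": 0.4, "dy": -3.6, "dz": 0, "turn": 0, "claw": 180}
  ]
}}

```text
clock: 5.87
tcp_pos: [0.5337, 0.0542, 0.1675]
orientation: [-0.0, 1.0, -0.001, -0.002]
force: [1.8, -0.0, -2.0]
grip_width: 0.62
```

Call:
{"fn": "jog_arm", "kwargs": {
  "rows": [
    {"dx": 0.4, "dy": -3.6, "dz": 0, "turn": 0, "claw": 180},
    {"dx": 0.4, "dy": -3.6, "dz": 0, "turn": 0, "claw": 180},
    {"dx": 0.4, "dy": -3.6, "dz": 0, "turn": 0, "claw": 180},
    {"dx": 0.4, "dy": -3.6, "dz": 0, "turn": 0, "claw": 180},
    {"dx": 0.4, "dy": -3.6, "dz": 0, "turn": 0, "claw": 180},
    {"dx": 0.4, "dy": -3.6, "dz": 0, "turn": 0, "claw": 180},
    {"dx": 0.4, "dy": -3.6, "dz": 0, "turn": 0, "claw": 180},
    {"dx": 0.4, "dy": -3.6, "dz": 0, "turn": 0, "claw": 180}
  ]
}}

```text
clock: 6.53
tcp_pos: [0.5656, 0.342, 0.1667]
orientation: [0.001, 1.0, 0.0, -0.002]
force: [1.1, 0.2, -1.8]
grip_width: 0.62
```

Call:
{"fn": "jog_arm", "kwargs": {
  "rows": [
    {"dx": 0, "dy": -2, "dz": 0, "turn": 0, "claw": 180},
    {"dx": 0, "dy": 0, "dz": 1.5, "turn": 0, "claw": 180},
    {"dx": 0, "dy": 0, "dz": 2, "turn": 0, "claw": 180},
    {"dx": 0, "dy": 0, "dz": 2, "turn": 0, "claw": 180},
    {"dx": 0, "dy": 0, "dz": 1.5, "turn": 0, "claw": 180},
    {"dx": 0, "dy": 0, "dz": 0, "turn": 0, "claw": 180},
    {"dx": 0, "dy": 0, "dz": 0, "turn": 0, "claw": 180},
    {"dx": 0, "dy": 0, "dz": 0, "turn": 0, "claw": 180}
  ]
}}

```text
clock: 7.2
tcp_pos: [0.5672, 0.3606, 0.099]
orientation: [0.0, 1.0, -0.0, -0.0]
force: [1.2, -0.3, -1.5]
grip_width: 0.622
```

```bash
python3 st.py .564 .364 .057 0; python3 - <<'E'
from fit import *
T=read_camera('top');S=read_camera('side');p=bot.state()['tcp_pos']
z0=p[2]-.0545
Ti=cv2.resize(T['pixels'][:,:,::-1],None,fx=4,fy=4); Si=cv2.resize(S['pixels'][:,:,::-1],None,fx=6,fy=6,interpolation=cv2.INTER_CUBIC)
draw(S,Si,'kd',[p[0]-.0045,p[1],0],6,z0);draw(S,Si,'kt',[.56,.364,0],6);draw(T,Ti,'kd',[p[0]-.0045,p[1],0],4,z0);draw(T,Ti,'kt',[.56,.364,0],4)
im=np.zeros((600,800,3),np.uint8)
im[:420,:]=Si[630:1050,1350:2150][:420];im[420:,:350]=cv2.resize(Ti[320:800,350:1050],(350,180))[:180]
cv2.imwrite('pics/h1.png',im)
E
```

```text
t 7.2 p [0.5672 0.3606 0.099 ] phi -0.0 F [ 1.2 -0.3 -1.5] w 0.622 q [ 0.  1. -0. -0.]
turn first -0.0 then cm dx,dy,dz [-0.32 -0.34  4.2 ]
```

View pics/h1.png

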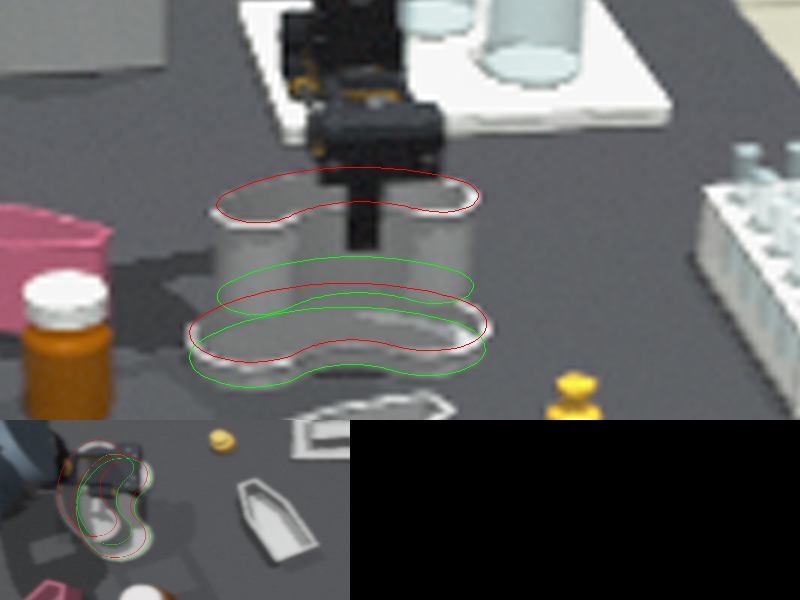

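Hovering over the tray: the dish rim (213–477 in the crop) sits centred over the tray (190–490), same orientation. Only a 3 mm y correction is needed before lowering.

Call:
{"fn": "jog_arm", "kwargs": {
  "rows": [
    {"dx": 0, "dy": -0.3, "dz": 0, "turn": 0, "claw": 180},
    {"dx": 0, "dy": 0, "dz": 1, "turn": 0, "claw": 180},
    {"dx": 0, "dy": 0, "dz": 1, "turn": 0, "claw": 180},
    {"dx": 0, "dy": 0, "dz": 1, "turn": 0, "claw": 180},
    {"dx": 0, "dy": 0, "dz": 0.5, "turn": 0, "claw": 180},
    {"dx": 0, "dy": 0, "dz": 0.3, "turn": 0, "claw": 180},
    {"dx": 0, "dy": 0, "dz": 0, "turn": 0, "claw": 180},
    {"dx": 0, "dy": 0, "dz": 0, "turn": 0, "claw": 180}
  ]
}}

```text
clock: 7.97
tcp_pos: [0.5672, 0.3636, 0.0611]
orientation: [0.0, 1.0, -0.0, -0.0]
force: [-0.2, 0.9, -1.8]
grip_width: 0.622
```

Call:
{"fn": "jog_arm", "kwargs": {
  "rows": [
    {"dx": 0, "dy": 0, "dz": 0.15, "turn": 0, "claw": 180},
    {"dx": 0, "dy": 0, "dz": 0.15, "turn": 0, "claw": 180},
    {"dx": 0, "dy": 0, "dz": 0.1, "turn": 0, "claw": 180},
    {"dx": 0, "dy": 0, "dz": 0, "turn": 0, "claw": 180},
    {"dx": 0, "dy": 0, "dz": 0, "turn": 0, "claw": 180},
    {"dx": 0, "dy": 0, "dz": 0, "turn": 0, "claw": 180},
    {"dx": 0, "dy": 0, "dz": 0, "turn": 0, "claw": 180},
    {"dx": 0, "dy": 0, "dz": 0, "turn": 0, "claw": 180}
  ]
}}

```text
clock: 8.63
tcp_pos: [0.5678, 0.364, 0.0586]
orientation: [-0.0, 1.0, -0.0, 0.001]
force: [-1.5, -0.1, 5.3]
grip_width: 0.619
```

Contact at z 0.0586, which is the grasp height plus the 3 mm floor. Releasing and rising.

Call:
{"fn": "jog_arm", "kwargs": {
  "rows": [
    {"dx": 0, "dy": 0, "dz": 0, "turn": 0, "claw": 0},
    {"dx": 0, "dy": 0, "dz": 0, "turn": 0, "claw": 0},
    {"dx": 0, "dy": 0, "dz": 0, "turn": 0, "claw": 0},
    {"dx": 0, "dy": 0, "dz": 0, "turn": 0, "claw": 0},
    {"dx": 0, "dy": 0, "dz": 0, "turn": 0, "claw": 0},
    {"dx": 0, "dy": 0, "dz": 0, "turn": 0, "claw": 0},
    {"dx": 0, "dy": 0, "dz": -1, "turn": 0, "claw": 0},
    {"dx": 0, "dy": 0, "dz": -2.5, "turn": 0, "claw": 0}
  ]
}}

```text
clock: 9.3
tcp_pos: [0.5646, 0.3625, 0.0896]
orientation: [0.002, 1.0, -0.0, -0.004]
force: [-0.0, -0.2, 0.5]
grip_width: 0.995
```

Call:
{"fn": "jog_arm", "kwargs": {
  "rows": [
    {"dx": 0, "dy": 0, "dz": -3, "turn": 0, "claw": 0},
    {"dx": 0, "dy": 0, "dz": -3, "turn": 0, "claw": 0},
    {"dx": 0, "dy": 0, "dz": -1, "turn": 0, "claw": 0},
    {"dx": 0, "dy": 0, "dz": 0, "turn": -0.1, "claw": 0},
    {"dx": 0, "dy": 0, "dz": 0, "turn": -0.1, "claw": 0},
    {"dx": 0, "dy": 0, "dz": 0, "turn": -0.1, "claw": 0},
    {"dx": 0, "dy": 0, "dz": 0, "turn": -0.1, "claw": 0},
    {"dx": 0, "dy": 0, "dz": 0, "turn": -0.1, "claw": 0}
  ]
}}

```text
clock: 9.97
tcp_pos: [0.5669, 0.3636, 0.1625]
orientation: [0.0, 0.968, 0.25, -0.0]
force: [0.2, -1.1, -0.3]
grip_width: 1.0
```

```bash
python3 st.py .515 .122 .13 0.5
```

```text
t 9.97 p [0.5669 0.3636 0.1625] phi 0.505 F [ 0.2 -1.1 -0.3] w 1.0 q [ 0.     0.968  0.25  -0.   ]
turn first 0.005 then cm dx,dy,dz [-16.14  18.71   3.25]
```

```bash
python3 look.py sd 230 150 .515 .122 .5; python3 - <<'E'
from fit import *
T=read_camera('top');S=read_camera('side')
F=4
Ti=cv2.resize(T['pixels'][80:220,90:270,::-1],(720,560),interpolation=cv2.INTER_CUBIC)
for z,col in ((0,(0,255,0)),(.064,(0,0,255))):
    cv2.polylines(Ti,[np.int32((proj(T,world('sd',[.515,.122,.5],z))+.5-[90,80])*4)],True,col,1)
Si=cv2.resize(S['pixels'][135:195,240:320,::-1],(320,240),interpolation=cv2.INTER_CUBIC)
im=np.zeros((600,800,3),np.uint8);im[:300,:386]=cv2.resize(Ti,(386,300));im[300:540,:320]=Si;
im[:300,400:]=cv2.resize(Ti[100:400,400:720],(400,300))
cv2.imwrite('pics/k1.png',im)
E
```

```text
sd [0.5185 0.1213 0.4945] 0.133 1263.0
```

View pics/k1.png

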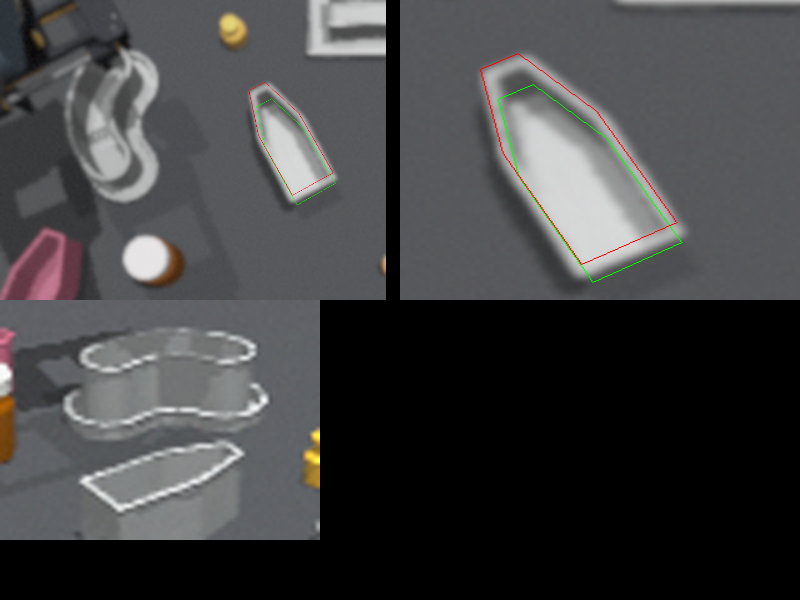

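Kidney dish nests evenly inside its tray, upright. Now the steel spout dish.

Call:
{"fn": "jog_arm", "kwargs": {
  "rows": [
    {"dx": -2.34, "dy": 2.67, "dz": 0, "turn": 0, "claw": 0},
    {"dx": -2.34, "dy": 2.67, "dz": 0, "turn": 0, "claw": 0},
    {"dx": -2.34, "dy": 2.67, "dz": 0, "turn": 0, "claw": 0},
    {"dx": -2.34, "dy": 2.67, "dz": 0, "turn": 0, "claw": 0},
    {"dx": -2.34, "dy": 2.67, "dz": 0, "turn": 0, "claw": 0},
    {"dx": -2.34, "dy": 2.67, "dz": 0, "turn": 0, "claw": 0},
    {"dx": -2.34, "dy": 2.67, "dz": 0, "turn": 0.01, "claw": 0},
    {"dx": 0, "dy": 0, "dz": 2, "turn": 0, "claw": 0}
  ]
}}

```text
clock: 10.78
tcp_pos: [0.5139, 0.1164, 0.1452]
orientation: [0.001, 0.971, 0.239, 0.002]
force: [0.2, 0.9, 0.2]
grip_width: 0.999
```

Call:
{"fn": "jog_arm", "kwargs": {
  "rows": [
    {"dx": 0, "dy": 0, "dz": 1, "turn": 0, "claw": 0},
    {"dx": 0, "dy": 0, "dz": 2.5, "turn": 0, "claw": 0},
    {"dx": 0, "dy": 0, "dz": 2.5, "turn": 0, "claw": 0},
    {"dx": 0, "dy": 0, "dz": 2, "turn": 0, "claw": 0},
    {"dx": 0, "dy": 0, "dz": 0.8, "turn": 0, "claw": 0},
    {"dx": 0, "dy": 0, "dz": 0, "turn": 0, "claw": 0},
    {"dx": 0, "dy": 0, "dz": 0, "turn": 0, "claw": 180},
    {"dx": 0, "dy": 0, "dz": 0, "turn": 0, "claw": 180}
  ]
}}

```text
clock: 11.45
tcp_pos: [0.5138, 0.1216, 0.0554]
orientation: [0.0, 0.97, 0.243, 0.001]
force: [0.0, 1.6, 0.1]
grip_width: 0.918
```

Call:
{"fn": "jog_arm", "kwargs": {
  "rows": [
    {"dx": 0, "dy": 0, "dz": 0, "turn": 0, "claw": 180},
    {"dx": 0, "dy": 0, "dz": 0, "turn": 0, "claw": 180},
    {"dx": 0, "dy": 0, "dz": 0, "turn": 0, "claw": 180},
    {"dx": 0, "dy": 0, "dz": 0, "turn": 0, "claw": 180},
    {"dx": 0, "dy": 0, "dz": 0, "turn": 0, "claw": 180},
    {"dx": 0, "dy": 0, "dz": 0, "turn": 0, "claw": 180},
    {"dx": 0, "dy": 0, "dz": 0, "turn": 0, "claw": 180},
    {"dx": 0, "dy": 0, "dz": 0, "turn": 0, "claw": 180}
  ]
}}

```text
clock: 12.12
tcp_pos: [0.513, 0.1214, 0.0553]
orientation: [-0.0, 0.97, 0.242, 0.0]
force: [-0.9, 1.8, 6.4]
grip_width: 0.644
```

Call:
{"fn": "jog_arm", "kwargs": {
  "rows": [
    {"dx": 0, "dy": 0, "dz": 0, "turn": 0, "claw": 180},
    {"dx": 0, "dy": 0, "dz": 0, "turn": 0, "claw": 180},
    {"dx": 0, "dy": 0, "dz": -1, "turn": 0, "claw": 180},
    {"dx": 0, "dy": 0, "dz": -2, "turn": 0, "claw": 180},
    {"dx": 0, "dy": 0, "dz": -2.5, "turn": 0, "claw": 180},
    {"dx": 0, "dy": 0, "dz": -2.5, "turn": 0, "claw": 180},
    {"dx": 0, "dy": 0, "dz": -2.5, "turn": 0, "claw": 180},
    {"dx": 0, "dy": 0, "dz": -1, "turn": 0, "claw": 180}
  ]
}}

```text
clock: 12.78
tcp_pos: [0.5146, 0.1211, 0.1728]
orientation: [0.001, 0.97, 0.243, 0.003]
force: [0.7, -0.1, -2.3]
grip_width: 0.643
```

```bash
python3 st.py .568 -.328 .17 0.115
```

```text
t 12.78 p [0.5146 0.1211 0.1728] phi 0.49 F [ 0.7 -0.1 -2.3] w 0.643 q [0.001 0.97  0.243 0.003]
turn first 0.375 then cm dx,dy,dz [ 0.15 45.22  0.28]
```

Call:
{"fn": "jog_arm", "kwargs": {
  "rows": [
    {"dx": 0, "dy": 0, "dz": 0, "turn": 0.12, "claw": 180},
    {"dx": 0, "dy": 0, "dz": 0, "turn": 0.12, "claw": 180},
    {"dx": 0, "dy": 0, "dz": 0, "turn": 0.12, "claw": 180},
    {"dx": 0, "dy": 0, "dz": 0, "turn": 0.015, "claw": 180},
    {"dx": 0, "dy": 2, "dz": 0, "turn": 0, "claw": 180},
    {"dx": 0, "dy": 3.6, "dz": 0, "turn": 0, "claw": 180},
    {"dx": 0, "dy": 3.6, "dz": 0, "turn": 0, "claw": 180},
    {"dx": 0, "dy": 3.6, "dz": 0, "turn": 0, "claw": 180}
  ]
}}

```text
clock: 13.45
tcp_pos: [0.5273, -0.007, 0.1691]
orientation: [-0.0, 0.998, 0.06, -0.0]
force: [-0.3, 0.0, -1.0]
grip_width: 0.637
```

Call:
{"fn": "jog_arm", "kwargs": {
  "rows": [
    {"dx": 0, "dy": 3.6, "dz": 0, "turn": 0, "claw": 180},
    {"dx": 0, "dy": 3.6, "dz": 0, "turn": 0, "claw": 180},
    {"dx": 0, "dy": 3.6, "dz": 0, "turn": 0, "claw": 180},
    {"dx": 0, "dy": 3.6, "dz": 0, "turn": 0, "claw": 180},
    {"dx": 0, "dy": 3.6, "dz": 0, "turn": 0, "claw": 180},
    {"dx": 0, "dy": 3.6, "dz": 0, "turn": 0, "claw": 180},
    {"dx": 0, "dy": 3.6, "dz": 0, "turn": 0, "claw": 180},
    {"dx": 0, "dy": 3.6, "dz": 0, "turn": 0, "claw": 180}
  ]
}}

```text
clock: 14.12
tcp_pos: [0.56, -0.2938, 0.1687]
orientation: [-0.0, 0.998, 0.059, -0.001]
force: [0.8, -0.4, -1.6]
grip_width: 0.643
```

Call:
{"fn": "jog_arm", "kwargs": {
  "rows": [
    {"dx": 0.1, "dy": 3.6, "dz": 0, "turn": 0, "claw": 180},
    {"dx": 0, "dy": 0, "dz": 1.5, "turn": 0, "claw": 180},
    {"dx": 0, "dy": 0, "dz": 2, "turn": 0, "claw": 180},
    {"dx": 0, "dy": 0, "dz": 2, "turn": 0, "claw": 180},
    {"dx": 0, "dy": 0, "dz": 1.5, "turn": 0, "claw": 180},
    {"dx": 0, "dy": 0, "dz": 0, "turn": 0, "claw": 180},
    {"dx": 0, "dy": 0, "dz": 0, "turn": 0, "claw": 180},
    {"dx": 0, "dy": 0, "dz": 0, "turn": 0, "claw": 180}
  ]
}}

```text
clock: 14.78
tcp_pos: [0.5662, -0.3281, 0.1]
orientation: [0.0, 0.998, 0.058, 0.0]
force: [-0.8, -0.1, -1.2]
grip_width: 0.642
```

```bash
python3 st.py .568 -.328 .0585 0.115; python3 - <<'E'
from fit import *
T=read_camera('top');S=read_camera('side');p=bot.state()['tcp_pos'];z0=p[2]-.0553
im=np.zeros((600,800,3),np.uint8)
def dr(c,o,F,img,n,q,z0):
    for z,col in ((z0,(0,255,0)),(z0+M[n][1],(0,0,255))):
        cv2.polylines(img,[np.int32((proj(c,world(n,q,z))+.5-o)*F)],True,col,1)
a=cv2.resize(S['pixels'][205:305,270:400,::-1],(780,600),interpolation=cv2.INTER_CUBIC)
b=cv2.resize(T['pixels'][80:180,350:440,::-1],(270,300),interpolation=cv2.INTER_CUBIC)
for c,o,F,i in ((S,[270,205],6,a),(T,[350,80],3,b)):
    dr(c,o,F,i,'sd',[p[0],p[1],.115],z0);dr(c,o,F,i,'st',[.568,-.328,.115],0)
im[:,:530]=a[:,100:630];im[:300,530:]=b
cv2.imwrite('pics/h2.png',im)
E
```

```text
t 14.78 p [ 0.5662 -0.3281  0.1   ] phi 0.116 F [-0.8 -0.1 -1.2] w 0.642 q [0.    0.998 0.058 0.   ]
turn first 0.001 then cm dx,dy,dz [0.18 0.01 4.15]
```

View pics/h2.png

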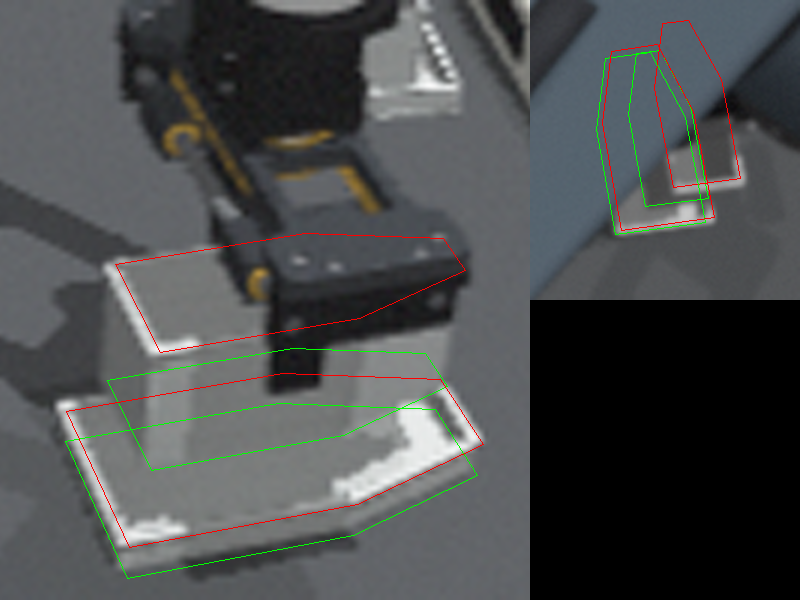

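Dish sits about 4 mm back of the TCP; tray matches to ~2 mm. Correct +4 mm in x, then lower.

Call:
{"fn": "jog_arm", "kwargs": {
  "rows": [
    {"dx": 0.4, "dy": -0.1, "dz": 0, "turn": 0, "claw": 180},
    {"dx": 0, "dy": 0, "dz": 1, "turn": 0, "claw": 180},
    {"dx": 0, "dy": 0, "dz": 1, "turn": 0, "claw": 180},
    {"dx": 0, "dy": 0, "dz": 1, "turn": 0, "claw": 180},
    {"dx": 0, "dy": 0, "dz": 0.5, "turn": 0, "claw": 180},
    {"dx": 0, "dy": 0, "dz": 0.4, "turn": 0, "claw": 180},
    {"dx": 0, "dy": 0, "dz": 0, "turn": 0, "claw": 180},
    {"dx": 0, "dy": 0, "dz": 0, "turn": 0, "claw": 180}
  ]
}}

```text
clock: 15.55
tcp_pos: [0.5696, -0.3263, 0.0601]
orientation: [-0.0, 0.998, 0.057, -0.0]
force: [0.5, -0.1, -1.3]
grip_width: 0.639
```

Call:
{"fn": "jog_arm", "kwargs": {
  "rows": [
    {"dx": 0, "dy": 0, "dz": 0.15, "turn": 0, "claw": 180},
    {"dx": 0, "dy": 0, "dz": 0.15, "turn": 0, "claw": 180},
    {"dx": 0, "dy": 0, "dz": 0.1, "turn": 0, "claw": 180},
    {"dx": 0, "dy": 0, "dz": 0, "turn": 0, "claw": 180},
    {"dx": 0, "dy": 0, "dz": 0, "turn": 0, "claw": 180},
    {"dx": 0, "dy": 0, "dz": 0, "turn": 0, "claw": 180},
    {"dx": 0, "dy": 0, "dz": 0, "turn": 0, "claw": 180},
    {"dx": 0, "dy": 0, "dz": 0, "turn": 0, "claw": 180}
  ]
}}

```text
clock: 16.22
tcp_pos: [0.57, -0.3267, 0.0583]
orientation: [0.0, 0.998, 0.057, 0.001]
force: [-1.3, 1.5, 5.4]
grip_width: 0.641
```

Call:
{"fn": "jog_arm", "kwargs": {
  "rows": [
    {"dx": 0, "dy": 0, "dz": 0, "turn": 0, "claw": 0},
    {"dx": 0, "dy": 0, "dz": 0, "turn": 0, "claw": 0},
    {"dx": 0, "dy": 0, "dz": 0, "turn": 0, "claw": 0},
    {"dx": 0, "dy": 0, "dz": 0, "turn": 0, "claw": 0},
    {"dx": 0, "dy": 0, "dz": 0, "turn": 0, "claw": 0},
    {"dx": 0, "dy": 0, "dz": 0, "turn": 0, "claw": 0},
    {"dx": 0, "dy": 0, "dz": -1, "turn": 0, "claw": 0},
    {"dx": 0, "dy": 0, "dz": -2.5, "turn": 0, "claw": 0}
  ]
}}

```text
clock: 16.88
tcp_pos: [0.5674, -0.3246, 0.0888]
orientation: [-0.003, 0.998, 0.057, -0.003]
force: [0.0, 0.6, 0.6]
grip_width: 0.993
```

Call:
{"fn": "jog_arm", "kwargs": {
  "rows": [
    {"dx": 0, "dy": 0, "dz": -3, "turn": 0, "claw": 0},
    {"dx": 0, "dy": 0, "dz": -3, "turn": 0, "claw": 0},
    {"dx": 0, "dy": 0, "dz": -3, "turn": 0, "claw": 0},
    {"dx": 0, "dy": -3.6, "dz": -1, "turn": 0, "claw": 0},
    {"dx": 0, "dy": -3.6, "dz": 0, "turn": 0, "claw": 0},
    {"dx": 0, "dy": -3.6, "dz": 0, "turn": 0, "claw": 0},
    {"dx": 0, "dy": -3.6, "dz": 0, "turn": 0, "claw": 0},
    {"dx": 0, "dy": -3.6, "dz": 0, "turn": 0, "claw": 0}
  ]
}}

```text
clock: 17.55
tcp_pos: [0.5486, -0.1461, 0.1926]
orientation: [0.0, 0.998, 0.057, 0.001]
force: [0.6, 0.3, 0.3]
grip_width: 1.003
```

Call:
{"fn": "jog_arm", "kwargs": {
  "rows": [
    {"dx": 0, "dy": -3.6, "dz": 0, "turn": 0, "claw": 0},
    {"dx": 0, "dy": -3.6, "dz": 0, "turn": 0, "claw": 0},
    {"dx": 0, "dy": -3.6, "dz": 0, "turn": 0, "claw": 0},
    {"dx": 0, "dy": 0, "dz": 0, "turn": 0, "claw": 0},
    {"dx": 0, "dy": 0, "dz": 0, "turn": 0, "claw": 0},
    {"dx": 0, "dy": 0, "dz": 0, "turn": 0, "claw": 0},
    {"dx": 0, "dy": 0, "dz": 0, "turn": 0, "claw": 0},
    {"dx": 0, "dy": 0, "dz": 0, "turn": 0, "claw": 0}
  ]
}}

```text
clock: 18.22
tcp_pos: [0.5372, -0.0416, 0.1917]
orientation: [0.0, 0.998, 0.056, 0.0]
force: [-0.4, -0.1, 0.0]
grip_width: 1.002
```

```bash
python3 st.py; python3 - <<'E'
from fit import *
T=read_camera('top');S=read_camera('side')
im=np.zeros((600,800,3),np.uint8)
im[:300,:]=cv2.resize(T['pixels'][60:195,70:430,::-1],(800,300),interpolation=cv2.INTER_CUBIC)
im[300:,:400]=cv2.resize(S['pixels'][225:305,285:392,::-1],(400,300),interpolation=cv2.INTER_CUBIC)
im[300:,400:]=cv2.resize(S['pixels'][125:205,230:337,::-1],(400,300),interpolation=cv2.INTER_CUBIC)
cv2.imwrite('pics/end.png',im)
E
```

```text
t 18.22 p [ 0.5372 -0.0416  0.1917] phi 0.113 F [-0.4 -0.1  0. ] w 1.002 q [0.    0.998 0.056 0.   ]
```

View pics/end.png

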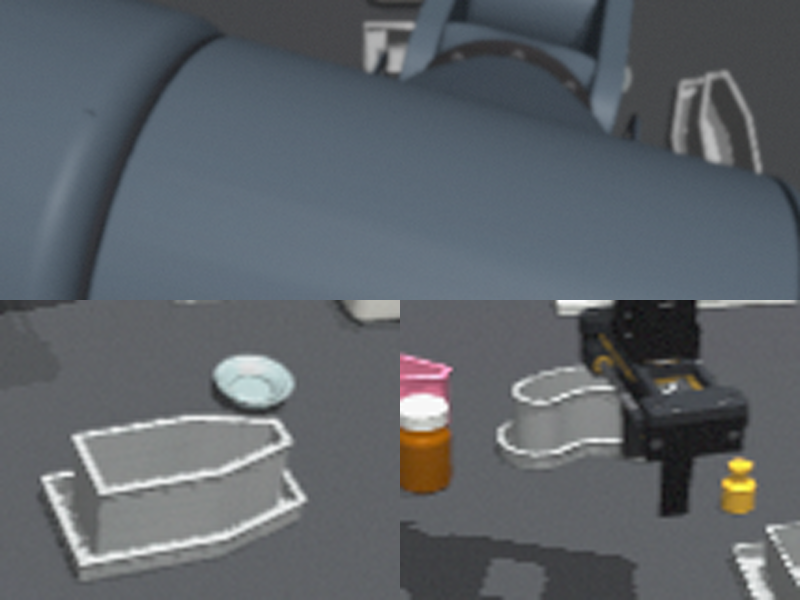

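Both dishes sit level and aligned in their trays. The side view shows an even gap behind the spout dish, and the gripper is clear. Handing in.

```bash
python3 -c "
from rig import bot
print(bot.finish_job())"
```

```text
the job is handed in; nothing more can be done
None
```

Both steel dishes are now in their own trays, each turned to match its tray's outline, and I handed the job in at about 18 s of the 59 s allowed. I left the pink look-alikes and the oblong dish alone.

- **Seating height:** each dish touched down about 3 mm above its bench grasp height, which is the thickness of the tray floor. The upward force at contact was about 5 N (after letting go, near zero).
- **Kidney dish:** a picture right after release shows it upright and evenly nested. In the last picture the gripper partly hides it, but what shows is unchanged.
- **Spout dish:** the last side view shows it level, with its edges parallel to the tray's. The top view was mostly blocked by the arm, so I did not fit its final pose numerically.
- **Position corrections:** the fitted outlines were up to about 4 mm off along the dish length. I corrected the spout dish's x by 4 mm while hovering; the kidney dish was already centred in x. The gap around a nested dish is 11 mm.
- **Fits that disagreed:** the first outline fit failed because of a bad brightness threshold. In the second, the spout dish and kidney tray merged in the side view, so I used the top view for those two.

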